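# Fold away the wind guard on the potting table

## Task

Fold away the little three-leaf cedar wind guard on the potting table: with the middle leaf still standing open, first fold the end leaf flat back against the middle leaf, and only then swing the two together until they lie flat against the fixed leaf. Let go of it at the end, and do not knock or shift the pots, tools and other things standing around it.

Things in the scene. Friction and masses are not known exactly. Their poses are not given: they have to be found in the camera images.
- leaf_mid (a joint): Angle (rad) of the middle leaf at hinge A, the upright pin joining it to the fixed leaf. 0 = folded, parallel to the fixed leaf (hard stop); grows as it opens, turning clockwise seen from above; open stop at 2.0. Starts at 1.25 to 1.75. A stiff friction hinge (about 0.35 N m, no spring): it stays where it is left.
- leaf_end (a joint): Angle (rad) of the end leaf at hinge B. 0 = folded against the middle leaf's inner side (hard stop); grows as it opens, clockwise seen from above relative to the middle leaf; open stop at 2.4. Starts at 1.2 to 1.9. A light friction hinge (about 0.05 N m, no spring): it stays where left, and turning it gently by its knob hardly moves the middle leaf.
- hinge_a (a point): Point on the upright axis of hinge A, 96 mm above the table, in the fixed leaf's frame (z up, yaw within 0.3 rad of the robot's frame). Here the fixed leaf runs from y = -8 to -158 mm, centre plane x = +15.5 mm. Standing open, the middle leaf points roughly along -x (to the robot) and the end leaf from its tip roughly along -y.
- fixed_leaf (a point): Centre of the fixed leaf, 46 mm above the table, same axes as hinge_a's; its foot board (60 x 190 x 10 mm) is screwed down. The guard is plain pale slatted cedar: three standing leaves 12 mm thick, lower edges 16 mm and tops 76 mm above the table. Folded, the middle leaf stands 31 mm from the fixed leaf, centre to centre, with the end leaf sandwiched half-way between.
- hinge_b (a point): Point on the upright axis of hinge B, the pin joining the end leaf to the middle leaf's free end, 96 mm above the table, in the middle leaf's frame (hinge_a's axes, turned with the leaf; the same when leaf_mid is 0). With leaf_mid at 0 it lies at x = -7.75, y = -140 mm from hinge A. The middle leaf spans y = -10 to -134 mm, centre plane x = -15.5 mm.
- knob_mid (a point): Centre of the grip of the middle leaf's knob, a plain round upright cedar dowel 16 mm in diameter, standing on the leaf's top from 76 to 112 mm above the table, near hinge B; this point is 96 mm above the table. With leaf_mid at 0 it lies at x = -15.5, y = -125 mm from hinge A.
- knob_end (a point): Centre of the grip of the end leaf's knob, a dowel like the other (16 mm in diameter, 76 to 112 mm above the table; this point at 96 mm), near that leaf's free end. In the middle leaf's frame, with leaf_end at 0, it lies at x = +7.75, y = +92 mm from hinge B. The end leaf is 108 mm long from hinge B. Folded, the two knobs stand about 79 mm apart.
- bonsai_pot: Bystander: loose glazed indigo pot 95 x 125 x 57 mm with a small tree, 155 mm high in all, standing beyond the fixed leaf's free end. Origin: centre of its underside.
- seed_tray: Bystander: loose green plastic seed tray 170 x 120 x 42 mm, outside the middle leaf. Origin: centre of its underside.
- spray_bottle: Bystander: loose aluminium spray bottle, 54 mm in diameter, 154 mm high, beside hinge A. Origin: centre of its underside.
- trowel: Bystander: loose steel hand trowel with a wooden handle, 270 mm long, 58 mm wide, 26 mm high, lying behind the fixed leaf. Origin: at its neck, on the table.
- marker_stick: Bystander: loose flat bamboo plant marker 137 x 14 x 5 mm, lying on the table beyond the end leaf. Origin: centre of its underside.
- clay_pot: Bystander: loose empty clay pot, 86 mm across the rim, 75 mm high, beyond the marker. Origin: centre of its underside.
There are look-alikes about, which are no part of the job. What is shaped like the part that bears leaf_mid but purple is not meant.

How it is judged (in metres and radians):
On the way, in this order (a step that is already met when the one before it is completed fails the run):
1. the end leaf is folded flat against the middle leaf (within 0.16 rad) while the middle leaf still stands open (more than 0.9 rad) (value of joint leaf_end below 0.16 rad and value of joint leaf_mid above 0.9 rad), for 0.2 s.
2. the folded pair is swung flat against the fixed leaf (both hinges within 0.16 rad of folded) (value of joint each of leaf_mid, leaf_end below 0.16 rad), for 0.2 s.
At the end, for the whole second after the job is handed in: Both hinges read less than 0.16 rad (9 degrees) from fully folded and are at rest; the bonsai pot, seed tray, spray bottle, trowel, marker stick and clay pot lie within 20 mm of where they were, none tipped by more than 0.2 rad (all of step 2 and velocity of joint leaf_mid between -0.05 and 0.05 rad/s and velocity of joint leaf_end between -0.05 and 0.05 rad/s and distance of each of bonsai_pot, seed_tray, spray_bottle, trowel, marker_stick, clay_pot from where it was at the start of the episode below 0.02 m and angle between each of bonsai_pot, seed_tray, spray_bottle, trowel, marker_stick, clay_pot's own z axis and vertical below 0.2 rad); the robot touches nothing.
It fails at once if the middle leaf is swung in (below 0.7 rad) while the end leaf is still open (above 0.5 rad) (value of joint leaf_mid below 0.7 rad and value of joint leaf_end above 0.5 rad).
It fails at once if a bystander (pot, tray, bottle, trowel or marker) is shifted by more than 20 mm (distance of any of bonsai_pot, seed_tray, spray_bottle, trowel, marker_stick, clay_pot from where it was at the start of the episode above 0.02 m).
It also fails if it takes over 58 s, if anything falls off the work surface, if the arm or the gripper's body presses on something with over 40 N, if the wrist force passes 120 N, or if a joint passes its speed limit or range.

## Robot

A 6-joint arm with a two-finger parallel gripper is mounted at the origin on the work surface. World frame = base frame: x ahead of the robot, y to its left, z up, the work surface at z = 0. Lengths are in m, angles in degrees, forces in N, time in s.
With the tool pointing down it reaches from about 0.4 to 0.825 m from the base axis. Payload 7 kg.
Tool frame: the origin (TCP) lies at the very end of the fingers, on their centre line; the grasp point (between the pads) lies 19 mm behind it (ctrl.grasp_offset is the distance from the TCP to the grasp point, in m); z points along the fingers, y is the line along which they close (so a half turn about z gives the same grasp; the last joint's range is limited). The gripper opens to 88 mm and grips with 3 to 60 N. Pads are 19 mm wide; open, the fingers measure 130 mm over their backs; the gripper's body (78 mm by 193 mm) begins 47 mm behind the grasp point.
Start: joints at [-51.904, 20.546, 0.682, 0, -70.136, -16.507], TCP at [0.248, -0.628, 0.227] pointing down, gripper open.
Joint ranges: [-176.03, 176.03], [-82.01, 121.73], [-58.28, 71.71], [-173.87, 95.51], [-174.79, -0.11], [-173.66, 173.66]. Speed limits (degrees/s): [136.94, 136.94, 172.46, 180, 180, 180].

## Interface

Orientations are given as [roll, pitch, yaw] about the fixed x, y, z axes, in that order (R = Rz(yaw) Ry(pitch) Rx(roll)).
In Python, from plant import ctrl gives the robot as it stands. The module is installed in compiled form; this text tells all that it offers.
- The arm moves only by the tool jog_arm, never from a script. Its argument "plan" is a list that holds one entry, the list of rows, each a list of 7 numbers: the opening, from 0 (shut) to 1 (fully open), then the shift along the tool's x, y, z in m, then the turn, a rotation vector about the tool's x, y, z in degrees. A call has 1 to 20 rows; each row is the pose to reach, as a shift and turn from the pose commanded when the call began, along the tool's axes at that moment; what a row does not reach only later rows make up. A row lasts 1/8 s, in which the tool goes at most 62.5 mm and 10.7 degrees, less where a joint would pass 70% of its speed; a pose out of reach is approached as far as the arm can. A call with a gripper value outside its range is refused whole. The fingers move at their own pace and stop on an object; the grip force is fixed at half the most. Time passes only in rows, so rows that repeat a pose let the fingers close. It gives the time, the measured TCP pose, the force, the opening and the grip force at its end, in the units of the state.
- ctrl.get_obs(): the state, without advancing time (a new reading comes with each control period).
- ctrl.snapshot(name): name is "scene" or "top" or "wrist"; returns a dict with "image" (480x640x3 uint8, red, green, blue), "vertical_fov" (degrees; the focal length in pixels is half the picture's height over the tangent of half this angle, whatever the lens; pixels are square), "cx", "cy" (the principal point, pixels), "k1" (the pictures are not rectified: a ray, as slopes to the right and down, at radius r is drawn at 1 + k1 r^2 times it, then the intrinsics apply), "R" (3x3) and "t" (3): a world point X has camera coordinates R X + t; the wrist camera has in their place "T_tool_cam" (4x4, takes a point from camera to tool coordinates, whose origin is the TCP and whose axes are the flange's). Camera axes: x right, y down, z forward; pixel columns grow to the right and rows downward; lengths in m; the calibration is good to about 2 mm. A picture is of the moment at which its call begins: read the wrist's pose just before it. There is no depth.
- ctrl.close_job(): hands the job in; it is judged then, once.
The state is a dict: "clock": time; "joint_pos": joint angles; "qvel": joint speeds; "tau": joint torques, N m; "tool_pos": TCP position; "orientation": TCP orientation; "force": force on the tool from outside, world axes, zero at the start; "moment": the same for the moment, N m; "opening": finger opening in m; "gripper_force": force on a finger pad.
Only numpy, scipy, OpenCV 4.12 (cv2) and the standard library are available. Lean on these libraries where they do the work, as an engineer would, in place of code of your own. Each camera call takes 0.05 s, during which the arm holds its last target. There are 200 camera calls.

## Working session

There is one attempt and no reset: what is moved stays moved. The work goes in short steps, Python scripts to look and compute and a tool call to move; the robot and the scene stay as the last step left them, time stands still between calls to the robot, and variables do not carry over. Pictures are saved under pics/ and viewed, at most 10 in all, crops included, and the job is handed in when it is done.

Besides the shell and the picture viewer there is one more tool, called after "Call:" as name([rows], argument=value, ...), one row to a line, values as JSON. jog_arm: Moves the arm, as the interface text tells. Its arguments: {"type":"object","properties":{"plan":{"type":"array","items":{"type":"array","items":{"type":"array","items":{"type":"number"}}}}},"required":["plan"]}

```bash
mkdir -p pics
python3 - <<'E'
from plant import ctrl
import cv2,pickle
o=ctrl.get_obs();print(o)
for n in("top","scene"):
    s=ctrl.snapshot(n);cv2.imwrite(f"pics/{n}0.png",s["image"][:,:,::-1]);pickle.dump(s,open(f"{n}0.pkl","wb"))
    print({k:v for k,v in s.items() if k!="image"})
E
```

```text
{'clock': 0.0, 'joint_pos': array([-5.19050673e+01,  2.05909948e+01,  6.32422603e-01, -2.25908100e-02,
       -7.01358122e+01, -1.65083212e+01]), 'qvel': array([-0.04018955, -0.00787902,  0.04849699,  0.04985753, -0.06517184,
       -0.01126015]), 'tau': array([-1.81974327e-03, -5.82704508e+01,  2.93069905e+01,  6.99784756e+00,
        6.94125876e-03, -1.54709483e-04]), 'tool_pos': array([ 0.24814974, -0.62718349,  0.22560963]), 'orientation': array([ 1.79903471e+02, -6.46145693e-03, -1.58421077e+02]), 'force': array([-0.01639175, -0.23238557,  0.14857804]), 'moment': array([0.03214416, 0.00587867, 0.00360463]), 'gripper_force': 0.0, 'opening': 0.08749607026395168}
{'vertical_fov': 56.00234485207133, 'cx': 314.17770424579896, 'cy': 235.66061992710178, 'k1': -0.06292226449888041, 'R': array([[ 0.0200741 , -0.99933316,  0.03050032],
       [-0.9824497 , -0.02537498, -0.18479366],
       [ 0.18544437, -0.02625546, -0.98230394]]), 't': array([0.08067784, 0.62378197, 0.86676597])}
{'vertical_fov': 53.13860054521031, 'cx': 316.0417867377827, 'cy': 236.2538834856462, 'k1': -0.09301132425673633, 'R': array([[ 0.77634149,  0.63028179, -0.00622563],
       [ 0.46855494, -0.5836868 , -0.66314854],
       [-0.42160426,  0.51191268, -0.74846193]]), 't': array([-0.53273098, -0.17290346,  1.284274  ])}
```

View pics/top0.png

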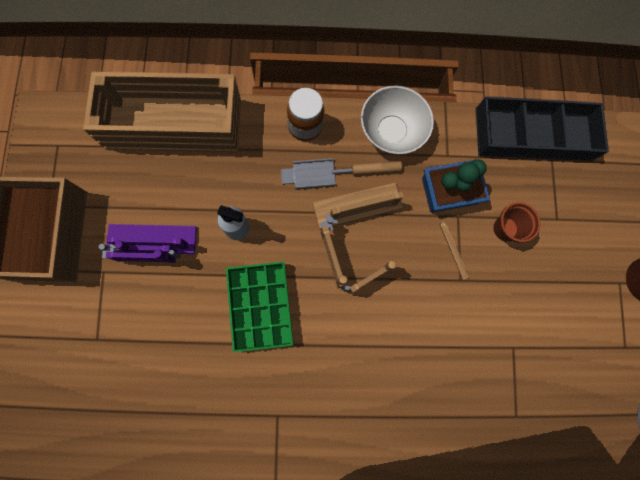

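View pics/scene0.png

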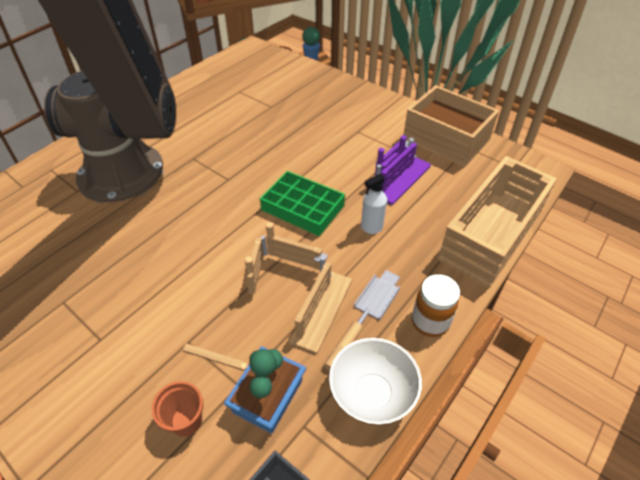

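The top view shows the cedar guard: foot board at (358,205), hinge A at (331,221), hinge B at (346,287) and the end knob at (391,266). Possible confusions are the purple folded guard at (150,243), the cedar crates at (165,110) and (30,230), and the marker at (454,250). I choose the pale guard at (350,240) and check it in close crops.

Run:
```python
import cv2,numpy as np
t=cv2.imread("pics/top0.png")[170:310,290:430];s=cv2.imread("pics/scene0.png")[215:355,230:370]
a=[cv2.convertScaleAbs(cv2.resize(i,(560,560) if 0 else (400,400),interpolation=cv2.INTER_CUBIC),alpha=k) for i,k in((t,1.6),(s,1))]
cv2.imwrite("pics/crop.png",np.hstack(a))
```

```text
(no output)
```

View pics/crop.png

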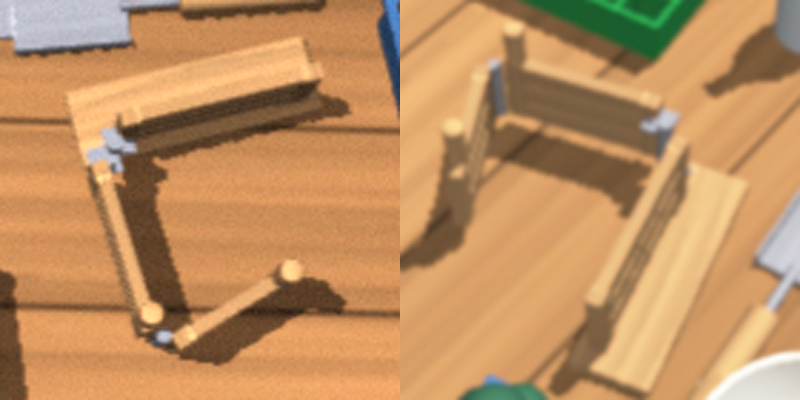

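The crop confirms the pale cedar guard, with no purple. In the top picture knob_mid's top is at (342.9,279.6), knob_end's top at (391.5,264.9), hinge A near (327,222), and the fixed leaf's top runs from (335.5,213) to (400.5,195).

```bash
cat > h.py <<'E'
import numpy as np,cv2,pickle
def cam(s):
    f=240/np.tan(np.radians(s["vertical_fov"]/2));return np.array([[f,0,s["cx"]],[0,f,s["cy"]],[0,0,1.]]),np.array([s["k1"],0,0,0,0])
def ray(s,p):
    K,d=cam(s);q=cv2.undistortPoints(np.array([[p]],float),K,d)[0,0]
    return -s["R"].T@s["t"],s["R"].T@np.array([*q,1])
def onz(s,p,z):
    c,d=ray(s,p);return c+d*(z-c[2])/d[2]
def tri(a,b):
    A=[];r=[]
    for c,d in(a,b):
        P=np.eye(3)-np.outer(d,d)/(d@d);A.append(P);r.append(P@c)
    return np.linalg.lstsq(np.vstack(A),np.hstack(r),rcond=None)[0]
def proj(s,X):
    K,d=cam(s);return cv2.projectPoints(np.array([X],float),cv2.Rodrigues(s["R"])[0],s["t"],K,d)[0][0,0]
E
python3 - <<'E'
from h import *
np.set_printoptions(precision=4,suppress=True)
T=pickle.load(open("top0.pkl","rb"));S=pickle.load(open("scene0.pkl","rb"))
km=onz(T,(342.9,279.6),.112);ke=onz(T,(391.5,264.9),.112)
print("km",km,onz(S,(269.6,224.8),.112),tri(ray(T,(342.9,279.6)),ray(S,(269.6,224.8))))
print("ke",ke,onz(S,(248.6,259.5),.112),tri(ray(T,(391.5,264.9)),ray(S,(248.6,259.5))))
print("A",onz(T,(327,222),.09))
f1=onz(T,(335.5,213),.076);f2=onz(T,(400.8,195.5),.076);print("fix",f1,f2,np.linalg.norm(f2-f1))
B=onz(T,(347,288),.085);print("B",B, np.linalg.norm((km-onz(T,(327,222),.09))[:2]),np.linalg.norm((ke-B)[:2]),np.linalg.norm((km-ke)[:2]))
for n,p,z in(("bons",(457,187),.03),("tray",(261,307),.04),("trayTR",(286,264),.042),("trayBR",(293,345),.042),("bottle",(233,214),.154),("m1",(444,225),.005),("m2",(465,277),.005),("trowel hnd",(400,168),.02),("clay",(519,222),.075)):print(n,onz(T,p,z))
E
```

```text
km [0.5282 0.0404 0.112 ] [0.5286 0.0417 0.112 ] [0.5285 0.0409 0.1126]
ke [ 0.5583 -0.0527  0.112 ] [ 0.5595 -0.0523  0.112 ] [ 0.5587 -0.0524  0.1114]
A [0.6438 0.0709 0.09  ]
fix [0.666  0.0532 0.076 ] [ 0.7068 -0.081   0.076 ] 0.14021417942559694
B [0.5144 0.0297 0.085 ] 0.11958572734337879 0.09330959691427539 0.09777204311389708
bons [ 0.7433 -0.2162  0.03  ]
tray [0.4754 0.1991 0.04  ]
trayTR [0.5639 0.1512 0.042 ]
trayBR [0.4017 0.1323 0.042 ]
bottle [0.6401 0.2476 0.154 ]
m1 [ 0.6629 -0.1922  0.005 ]
m2 [ 0.5489 -0.2349  0.005 ]
trowel hnd [ 0.786 -0.093  0.02 ]
clay [ 0.6582 -0.3289  0.075 ]
```

```bash
cat >> h.py <<'E'
def rel(p0,yaw0,pts):
    "rows of tool shift and z-turn from commanded pose p0,yaw0 (deg) to world pts (x,y,z,yaw)"
    c,s=np.cos(np.radians(yaw0)),np.sin(np.radians(yaw0));R=np.array([[c,s,0],[s,-c,0],[0,0,-1]])
    for q in pts: print(np.round(R.T@(np.array(q[:3])-p0),3),round(-(q[3]-yaw0),1))
E
python3 - <<'E'
from h import *
rel([.248,-.628,.227],-158.42,[(.5585,-.0525,.19,-62.5)])
E
```

```text
[-0.5    0.421  0.037] -95.9
```

Call:
jog_arm([
  [[0.45, -0.5, 0.421, 0.037, 0, 0, -95.9], [0.45, -0.5, 0.421, 0.037, 0, 0, -95.9], [0.45, -0.5, 0.421, 0.037, 0, 0, -95.9], [0.45, -0.5, 0.421, 0.037, 0, 0, -95.9], [0.45, -0.5, 0.421, 0.037, 0, 0, -95.9], [0.45, -0.5, 0.421, 0.037, 0, 0, -95.9], [0.45, -0.5, 0.421, 0.037, 0, 0, -95.9], [0.45, -0.5, 0.421, 0.037, 0, 0, -95.9], [0.45, -0.5, 0.421, 0.037, 0, 0, -95.9], [0.45, -0.5, 0.421, 0.037, 0, 0, -95.9], [0.45, -0.5, 0.421, 0.037, 0, 0, -95.9], [0.45, -0.5, 0.421, 0.037, 0, 0, -95.9], [0.45, -0.5, 0.421, 0.037, 0, 0, -95.9], [0.45, -0.5, 0.421, 0.037, 0, 0, -95.9], [0.45, -0.5, 0.421, 0.037, 0, 0, -95.9], [0.45, -0.5, 0.421, 0.037, 0, 0, -95.9]],
])

```text
clock: 2.1
tool_pos: [0.5582, -0.0527, 0.1897]
orientation: [-180.0, -0.0, -62.6]
force: [0.2, -0.5, 0.4]
opening: 0.0398
gripper_force: 0.0
```

Run:
```python
from h import *
from plant import ctrl
o=ctrl.get_obs();s=ctrl.snapshot("wrist")
print(o["clock"],o["tool_pos"],o["orientation"],o["opening"],o["joint_pos"]);print(s["T_tool_cam"])
pickle.dump((o,s),open("w1.pkl","wb"));cv2.imwrite("pics/w1.png",s["image"][:,:,::-1])
```

```text
2.1 [ 0.55821537 -0.05271934  0.18974355] [-1.79982219e+02 -3.59242035e-03 -6.25578511e+01] 0.03983598946724471 [ 1.46077281e+01  1.14152157e+01 -1.70148728e+01 -5.08453432e-04
 -6.15517769e+01  1.28346635e+01]
[[ 2.97445900e-04 -9.55850965e-01 -2.93851737e-01  8.03324282e-02]
 [ 9.99999875e-01  4.02455638e-04 -2.96890357e-04  4.99199658e-04]
 [ 4.02045223e-04 -2.93851612e-01  9.55850966e-01 -1.56151729e-01]
 [ 0.00000000e+00  0.00000000e+00  0.00000000e+00  1.00000000e+00]]
```

View pics/w1.png

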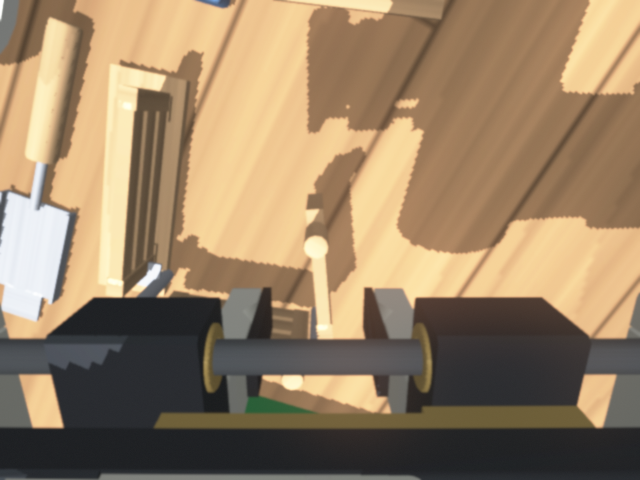

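The wrist picture shows knob_end's top at (316,245), knob_mid's at (292,381), the fixed leaf's top from (128,103) to (116,282), and hinge A's hardware near (152,280).

Run:
```python
from h import *
from scipy.spatial.transform import Rotation as Ro
np.set_printoptions(precision=4,suppress=True)
o,s=pickle.load(open("w1.pkl","rb"))
Tt=np.eye(4);Tt[:3,:3]=Ro.from_euler("xyz",o["orientation"],degrees=True).as_matrix();Tt[:3,3]=o["tool_pos"]
W=np.linalg.inv(Tt@s["T_tool_cam"]);s["R"],s["t"]=W[:3,:3],W[:3,3]
for n,p,z in(("ke",(316,245),.112),("km",(292,381),.112),("f1",(116,282),.076),("f2",(128,103),.076),("A",(152,280),.09)):print(n,onz(s,p,z))
```

```text
ke [ 0.5605 -0.0564  0.112 ]
km [0.53   0.0382 0.112 ]
f1 [0.6718 0.0467 0.076 ]
f2 [ 0.706  -0.0753  0.076 ]
A [0.6461 0.0248 0.09  ]
```

Call:
jog_arm([
  [[0.45, 0.002, 0, 0.05, 0, 0, 0], [0.45, 0.002, 0, 0.09, 0, 0, 0], [0.45, 0.002, 0, 0.107, 0, 0, 0], [0.27, 0.002, 0, 0.107, 0, 0, 0], [0.27, 0.002, 0, 0.107, 0, 0, 0], [0.27, 0.002, 0, 0.107, 0, 0, 0]],
])

```text
clock: 2.9
tool_pos: [0.56, -0.0538, 0.0837]
orientation: [-179.9, -0.0, -62.5]
force: [-0.0, 0.3, -0.3]
opening: 0.0241
gripper_force: 0.0
```

```bash
python3 -c "
import numpy as np
for a in range(6,85,6):
    t=np.radians(a);print(a,(.0923*(np.cos(t)-1)).round(4),(-.0923*np.sin(t)).round(4))"
```

```text
6 -0.0005 -0.0096
12 -0.002 -0.0192
18 -0.0045 -0.0285
24 -0.008 -0.0375
30 -0.0124 -0.0461
36 -0.0176 -0.0543
42 -0.0237 -0.0618
48 -0.0305 -0.0686
54 -0.038 -0.0747
60 -0.0461 -0.0799
66 -0.0548 -0.0843
72 -0.0638 -0.0878
78 -0.0731 -0.0903
84 -0.0827 -0.0918
```

No contact on the descent. I now swing the end leaf around hinge B.

Call:
jog_arm([
  [[0.27, 0, -0.005, 0, 0, 0, -3], [0.27, -0.0005, -0.0096, 0, 0, 0, -6], [0.27, -0.001, -0.0145, 0, 0, 0, -9], [0.27, -0.002, -0.019, 0, 0, 0, -12], [0.27, -0.0045, -0.0285, 0, 0, 0, -18], [0.27, -0.008, -0.0375, 0, 0, 0, -24], [0.27, -0.0124, -0.046, 0, 0, 0, -30], [0.27, -0.0176, -0.054, 0, 0, 0, -36], [0.27, -0.0237, -0.062, 0, 0, 0, -42], [0.27, -0.0305, -0.0686, 0, 0, 0, -48], [0.27, -0.038, -0.0747, 0, 0, 0, -54], [0.27, -0.046, -0.08, 0, 0, 0, -60], [0.27, -0.0504, -0.082, 0, 0, 0, -63], [0.27, -0.0548, -0.0843, 0, 0, 0, -66], [0.27, -0.0593, -0.086, 0, 0, 0, -69], [0.27, -0.0638, -0.0878, 0, 0, 0, -72], [0.27, -0.0684, -0.089, 0, 0, 0, -75]],
])

```text
clock: 5.03
tool_pos: [0.6072, 0.048, 0.0836]
orientation: [-180.0, -0.1, 12.6]
force: [0.7, 0.0, 0.7]
opening: 0.0238
gripper_force: 0.3
```

Run:
```python
from h import *
from plant import ctrl
s=ctrl.snapshot("scene");pickle.dump(s,open("s1.pkl","wb"));i=s["image"][190:340,200:400,::-1]
cv2.imwrite("pics/s1.png",cv2.resize(i,(800,600),interpolation=cv2.INTER_CUBIC));print(ctrl.get_obs()["force"])
```

```text
[-0.36349283  0.75424407 -0.54276207]
```

View pics/s1.png

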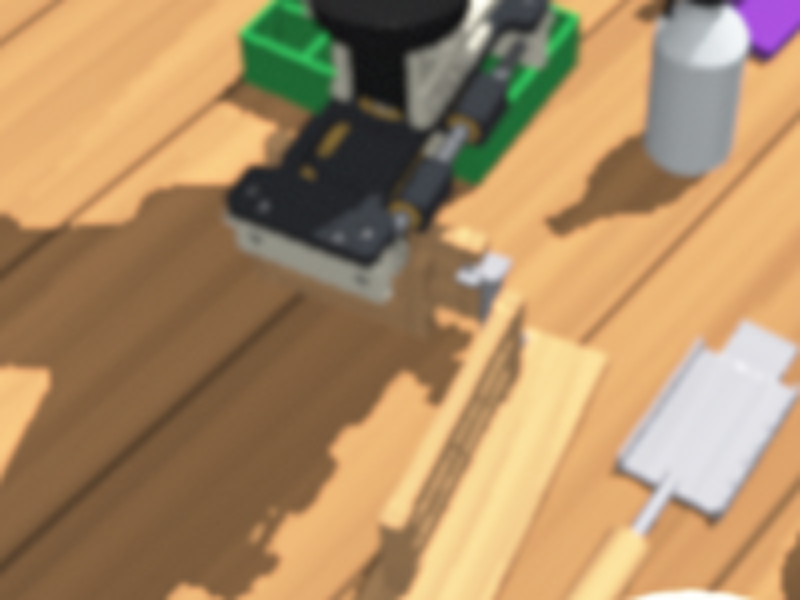

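The picture shows the gripper at the fold, with hinge A's hardware at (487,270) clear of the fingers and the leaves hidden behind them. I push on gently, to take up the cage slack until the stop shows in the force.

Call:
jog_arm([
  [[0.27, 0, -0.002, 0, 0, 0, 0], [0.27, 0, -0.004, 0, 0, 0, 0], [0.27, 0, -0.005, 0, 0, 0, 0], [0.27, 0, -0.005, 0, 0, 0, 0]],
])

```text
clock: 5.58
tool_pos: [0.6055, 0.0527, 0.0826]
orientation: [-180.0, 0.0, 12.5]
force: [-1.0, -0.7, -0.6]
opening: 0.0237
gripper_force: 0.0
```

Call:
jog_arm([
  [[0.27, 0, -0.0015, 0, 0, 0, 0], [0.27, 0, -0.003, 0, 0, 0, 0], [0.27, 0, -0.003, 0, 0, 0, 0]],
])

```text
clock: 5.95
tool_pos: [0.6047, 0.0545, 0.0825]
orientation: [179.9, 0.1, 12.5]
force: [1.6, -5.4, -0.3]
opening: 0.0237
gripper_force: 3.1
```

Call:
jog_arm([
  [[0.45, 0, 0.004, 0, 0, 0, 0], [0.45, 0, 0.004, 0, 0, 0, 0], [0.45, 0, 0.004, -0.05, 0, 0, 0], [0.45, 0, 0.004, -0.107, 0, 0, 0], [0.45, 0, 0.004, -0.107, 0, 0, 0]],
])

```text
clock: 6.58
tool_pos: [0.6087, 0.0526, 0.195]
orientation: [-180.0, -0.5, 12.5]
force: [-0.2, 0.1, -0.5]
opening: 0.0395
gripper_force: 0.0
```

Run:
```python
from h import *
from plant import ctrl
o=ctrl.get_obs();print(o["tool_pos"],o["orientation"])
rel(o["tool_pos"],o["orientation"][2],[(.529,.04,.19,-170.2)])
```

```text
[0.60867011 0.05263029 0.19497129] [-179.96294198   -0.53880452   12.53153468]
[-0.081 -0.005  0.005] 182.7
```

Call:
jog_arm([
  [[0.45, -0.081, -0.005, 0.005, 0, 0, 100], [0.45, -0.081, -0.005, 0.005, 0, 0, 100], [0.45, -0.081, -0.005, 0.005, 0, 0, 100], [0.45, -0.081, -0.005, 0.005, 0, 0, 100], [0.45, -0.081, -0.005, 0.005, 0, 0, 100], [0.45, -0.081, -0.005, 0.005, 0, 0, 100], [0.45, -0.081, -0.005, 0.005, 0, 0, 100], [0.45, -0.081, -0.005, 0.005, 0, 0, 100], [0.45, -0.081, -0.005, 0.005, 0, 0, 100], [0.45, -0.081, -0.005, 0.005, 0, 0, 100], [0.45, -0.081, -0.005, 0.005, 0, 0, 100]],
])

```text
clock: 7.95
tool_pos: [0.5254, 0.0392, 0.1842]
orientation: [180.0, 0.0, -87.5]
force: [-0.1, 0.1, -1.3]
opening: 0.0396
gripper_force: 0.0
```

Call:
jog_arm([
  [[0.45, 0, 0, 0, 0, 0, 82.7], [0.45, 0, 0, 0, 0, 0, 82.7], [0.45, 0, 0, 0, 0, 0, 82.7], [0.45, 0, 0, 0, 0, 0, 82.7], [0.45, 0, 0, 0, 0, 0, 82.7], [0.45, 0, 0, 0, 0, 0, 82.7], [0.45, 0, 0, 0, 0, 0, 82.7], [0.45, 0, 0, 0, 0, 0, 82.7], [0.45, 0, 0, 0, 0, 0, 82.7], [0.45, 0, 0, 0, 0, 0, 82.7]],
])

```text
clock: 9.2
tool_pos: [0.5256, 0.0391, 0.1844]
orientation: [180.0, -0.0, -170.0]
force: [-0.9, 0.7, -0.7]
opening: 0.0393
gripper_force: 0.0
```

Run:
```python
from h import *
from plant import ctrl
o=ctrl.get_obs();s=ctrl.snapshot("wrist")
print(o["clock"],o["tool_pos"],o["orientation"],o["joint_pos"][5])
pickle.dump((o,s),open("w2.pkl","wb"));cv2.imwrite("pics/w2.png",s["image"][:,:,::-1])
```

```text
9.2 [0.52558667 0.03912783 0.18444868] [ 1.79996491e+02 -4.85308747e-03 -1.70000891e+02] -105.59321462714693
```

View pics/w2.png

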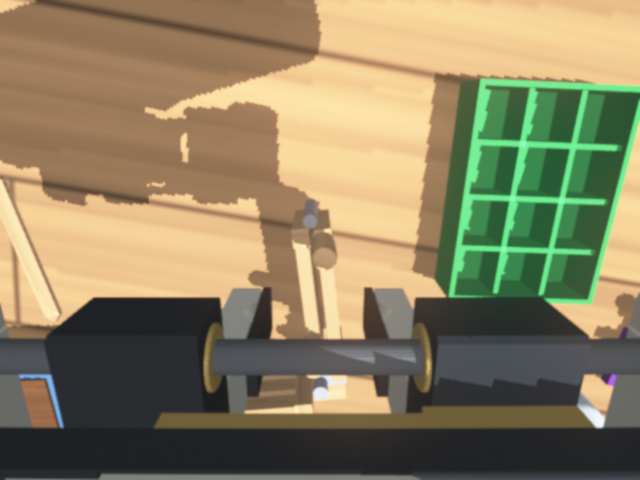

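The leaves now lie side by side below the gripper: knob_mid's top is near (325,242), hinge B's pin at (311,212), and a pin (hinge A) near (321,387). The tray stands at (540,190), clear of the fingers.

Run:
```python
from h import *
from scipy.spatial.transform import Rotation as Ro
np.set_printoptions(precision=4,suppress=True)
o,s=pickle.load(open("w2.pkl","rb"))
Tt=np.eye(4);Tt[:3,:3]=Ro.from_euler("xyz",o["orientation"],degrees=True).as_matrix();Tt[:3,3]=o["tool_pos"]
W=np.linalg.inv(Tt@s["T_tool_cam"]);s["R"],s["t"]=W[:3,:3],W[:3,3]
km=onz(s,(325,242),.112);A=onz(s,(321,386),.09)
for n,p,z in(("km",(325,242),.112),("B",(311,204),.1),("A",(321,386),.09)):print(n,onz(s,p,z))
print(np.linalg.norm((A-km)[:2]))
for A in ([.65,.064,0],[.652,.062,0]):
    d=(km-A)[:2];print(np.linalg.norm(d),np.degrees(np.arctan2(d[1],d[0])))
rel(o["tool_pos"],-170.2,[(*km[:2],.083,-170)])
```

```text
km [0.5174 0.0418 0.112 ]
B [0.4986 0.0299 0.1   ]
A [0.6346 0.0606 0.09  ]
0.11873671625241036
0.1344515058691906 -170.49396550490957
0.1361132210852483 -171.46337370964926
[0.008 0.004 0.101] -0.2
```

knob_mid's lit front face, not its top, set row 242. The top is near row 258, which agrees with the earlier (0.528, 0.040). Descending there.

Call:
jog_arm([
  [[0.45, -0.003, 0.001, 0.05, 0, 0, 0], [0.45, -0.003, 0.001, 0.085, 0, 0, 0], [0.45, -0.003, 0.001, 0.101, 0, 0, 0], [0.27, -0.003, 0.001, 0.101, 0, 0, 0], [0.27, -0.003, 0.001, 0.101, 0, 0, 0], [0.27, -0.003, 0.001, 0.101, 0, 0, 0]],
])

```text
clock: 10.0
tool_pos: [0.5291, 0.0408, 0.0846]
orientation: [180.0, 0.1, -170.2]
force: [-0.0, 1.0, -0.1]
opening: 0.024
gripper_force: 0.0
```

```bash
python3 -c "
import numpy as np
for a in range(3,100,6):
    t=np.radians(a);print(a,(.126*(np.cos(t)-1)).round(3),(-.126*np.sin(t)).round(3))"
```

```text
3 -0.0 -0.007
9 -0.002 -0.02
15 -0.004 -0.033
21 -0.008 -0.045
27 -0.014 -0.057
33 -0.02 -0.069
39 -0.028 -0.079
45 -0.037 -0.089
51 -0.047 -0.098
57 -0.057 -0.106
63 -0.069 -0.112
69 -0.081 -0.118
75 -0.093 -0.122
81 -0.106 -0.124
87 -0.119 -0.126
93 -0.133 -0.126
99 -0.146 -0.124
```

Call:
jog_arm([
  [[0.27, 0, -0.007, 0, 0, 0, -3], [0.27, -0.001, -0.013, 0, 0, 0, -6], [0.27, -0.002, -0.02, 0, 0, 0, -9], [0.27, -0.003, -0.0265, 0, 0, 0, -12], [0.27, -0.004, -0.033, 0, 0, 0, -15], [0.27, -0.006, -0.039, 0, 0, 0, -18], [0.27, -0.008, -0.045, 0, 0, 0, -21], [0.27, -0.011, -0.051, 0, 0, 0, -24], [0.27, -0.014, -0.057, 0, 0, 0, -27], [0.27, -0.017, -0.063, 0, 0, 0, -30], [0.27, -0.02, -0.069, 0, 0, 0, -33], [0.27, -0.024, -0.074, 0, 0, 0, -36], [0.27, -0.028, -0.079, 0, 0, 0, -39], [0.27, -0.037, -0.089, 0, 0, 0, -45], [0.27, -0.047, -0.098, 0, 0, 0, -51]],
])

```text
clock: 11.88
tool_pos: [0.5917, -0.0477, 0.0845]
orientation: [-180.0, 0.1, -119.0]
force: [-1.5, 3.5, 0.3]
opening: 0.0238
gripper_force: 1.4
```

Run:
```python
from h import *
from plant import ctrl
o=ctrl.get_obs();s=ctrl.snapshot("wrist");S=ctrl.snapshot("scene")
print(o["tool_pos"],o["orientation"],o["force"])
a=cv2.resize(s["image"],(400,300),interpolation=cv2.INTER_AREA);b=cv2.resize(S["image"][180:330,200:400],(400,300))
cv2.imwrite("pics/m1.png",np.hstack([a,b])[:,:,::-1])
```

```text
[ 0.59172301 -0.04771747  0.0845027 ] [-1.79975588e+02  6.96774121e-02 -1.18992937e+02] [-1.47297165  3.47897277  0.31562572]
```

View pics/m1.png

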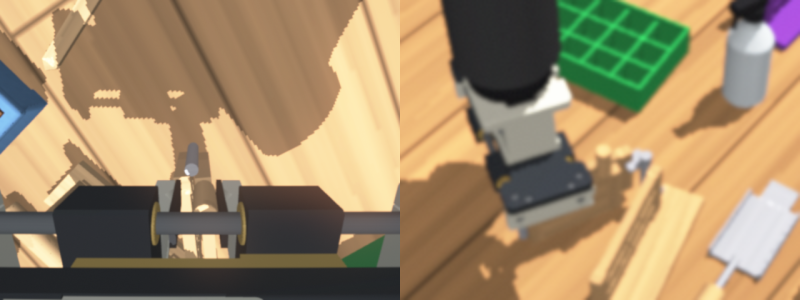

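The left half shows the knob at (205,190) caged between the fingers, and both leaves swinging together. The right half shows the way to the fixed leaf free. The push force is about 3.7 N, as expected, so I continue.

Call:
jog_arm([
  [[0.27, 0, -0.007, 0, 0, 0, -3], [0.27, -0.001, -0.013, 0, 0, 0, -6], [0.27, -0.002, -0.02, 0, 0, 0, -9], [0.27, -0.003, -0.0265, 0, 0, 0, -12], [0.27, -0.004, -0.033, 0, 0, 0, -15], [0.27, -0.006, -0.039, 0, 0, 0, -18], [0.27, -0.008, -0.045, 0, 0, 0, -21], [0.27, -0.011, -0.051, 0, 0, 0, -24], [0.27, -0.014, -0.057, 0, 0, 0, -27], [0.27, -0.017, -0.063, 0, 0, 0, -30], [0.27, -0.0185, -0.066, 0, 0, 0, -31.5], [0.27, -0.02, -0.069, 0, 0, 0, -33], [0.27, -0.022, -0.0715, 0, 0, 0, -34.5], [0.27, -0.024, -0.074, 0, 0, 0, -36]],
])

```text
clock: 13.72
tool_pos: [0.6677, -0.0633, 0.0837]
orientation: [180.0, -0.0, -83.1]
force: [-2.9, -1.8, 2.3]
opening: 0.0236
gripper_force: 1.5
```

Call:
jog_arm([
  [[0.27, 0, -0.002, 0, 0, 0, 0], [0.27, 0, -0.004, 0, 0, 0, -2], [0.27, 0, -0.004, 0, 0, 0, -2]],
])

```text
clock: 14.1
tool_pos: [0.672, -0.0626, 0.0835]
orientation: [-180.0, 0.0, -81.2]
force: [-1.6, -0.7, 1.1]
opening: 0.0232
gripper_force: 0.8
```

Call:
jog_arm([
  [[0.27, 0, -0.002, 0, 0, 0, 0], [0.27, 0, -0.004, 0, 0, 0, -1], [0.27, 0, -0.004, 0, 0, 0, -1]],
])

```text
clock: 14.48
tool_pos: [0.6759, -0.0622, 0.0835]
orientation: [-180.0, -0.0, -80.2]
force: [-2.2, -1.7, 1.3]
opening: 0.0241
gripper_force: 1.0
```

Call:
jog_arm([
  [[0.27, 0, -0.002, 0, 0, 0, 0], [0.27, 0, -0.004, 0, 0, 0, -1], [0.27, 0, -0.006, 0, 0, 0, -1], [0.27, 0, -0.006, 0, 0, 0, -1]],
])

```text
clock: 14.98
tool_pos: [0.6767, -0.062, 0.0831]
orientation: [179.5, 0.0, -79.3]
force: [-18.2, -1.0, 12.2]
opening: 0.0239
gripper_force: 8.7
```

The 18 N reading shows the hard stop is reached. Back off, open, lift and check.

Call:
jog_arm([
  [[0.27, 0, 0.009, 0, 0, 0, 0], [0.45, 0, 0.009, 0, 0, 0, 0], [0.45, 0, 0.009, 0, 0, 0, 0], [0.45, 0, 0.009, -0.05, 0, 0, 0], [0.45, 0, 0.009, -0.11, 0, 0, 0], [0.45, -0.04, 0.05, -0.15, 0, 0, 0], [0.45, -0.04, 0.1, -0.15, 0, 0, 0], [0.45, -0.04, 0.15, -0.15, 0, 0, 0], [0.45, -0.04, 0.2, -0.15, 0, 0, 0], [0.45, -0.04, 0.25, -0.15, 0, 0, 0], [0.45, -0.04, 0.25, -0.15, 0, 0, 0]],
])

```text
clock: 16.35
tool_pos: [0.4264, -0.0689, 0.2345]
orientation: [-179.8, 0.0, -79.2]
force: [0.7, 0.7, 1.3]
opening: 0.0394
gripper_force: 0.0
```

Run:
```python
from h import *
from plant import ctrl
o=ctrl.get_obs();s=ctrl.snapshot("top");S=ctrl.snapshot("scene")
print(o["tool_pos"],o["force"]);pickle.dump((s,S),open("e.pkl","wb"))
a=cv2.convertScaleAbs(cv2.resize(s["image"][150:300,290:440],(400,400),interpolation=cv2.INTER_CUBIC),alpha=1.5);b=cv2.resize(S["image"][215:365,220:370],(400,400))
cv2.imwrite("pics/e.png",np.hstack([a,b])[:,:,::-1])
```

```text
[ 0.4263873  -0.06889978  0.23446743] [0.6799536  0.71317742 1.34331696]
```

View pics/e.png

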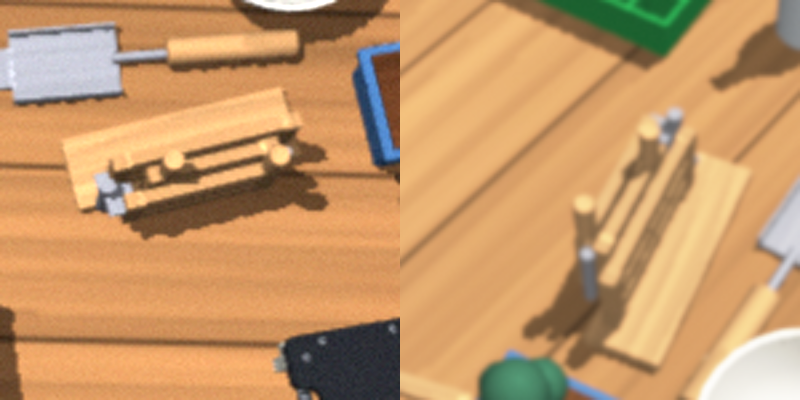

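The leaves look sandwiched and parallel. knob_end's top is at (355.6,210) and knob_mid's at (395.4,208.5). A quick numeric check, including whether the bystanders moved:

Run:
```python
from h import *
s,S=pickle.load(open("e.pkl","rb"));T=pickle.load(open("top0.pkl","rb"))
ke=onz(s,(355.6,210),.112);km=onz(s,(395.4,208.5),.112);d=(ke-km)[:2]
print(ke,km,np.linalg.norm(d),"mid yaw",np.arctan2(d[1],d[0])-np.arctan2(77,15.5))
D=np.abs(s["image"].astype(int)-T["image"]).max(2)
for n,(x,y) in dict(bons=(457,187),tray=(261,307),bottle=(233,220),trowel=(345,172),marker=(454,250),clay=(519,222)).items():print(n,(D[y-35:y+35,x-35:x+35]>60).sum())
```

```text
[0.6643614  0.01666592 0.112     ] [ 0.66963197 -0.0616845   0.112     ] 0.07852750021057092 mid yaw 0.26581191156039896
bons 0
tray 0
bottle 0
trowel 8
marker 421
clay 0
```

Run:
```python
from h import *
s,S=pickle.load(open("e.pkl","rb"));T=pickle.load(open("top0.pkl","rb"));S0=pickle.load(open("scene0.pkl","rb"))
D=np.abs(s["image"].astype(int)-T["image"]).max(2)[215:285,419:489]>60
y,x=np.nonzero(D);print(y.min()+215,np.percentile(x,[0,50,100])+419)
E=np.abs(S["image"].astype(int)-S0["image"]).max(2)[335:375,180:250]>50;print("scene marker diff",E.sum())
```

```text
268 [419. 437. 453.]
scene marker diff 0
```

The marker has not moved; the changed pixels are the gripper. Hand in.

```bash
python3 -c "
from plant import ctrl
print(ctrl.close_job())"
```

```text
the job is handed in; nothing more can be done
None
```

I folded the end leaf against the middle leaf, then swung the pair flat against the fixed leaf, let go and handed the job in at about 16 s; the last pictures show both hinges at about 0 and nothing else moved, but no verdict came back.

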